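# Shelve the loose books with their own format

## Robot

A 6-joint arm with a two-finger parallel gripper is mounted at the origin on the work surface. World frame = base frame: x ahead of the robot, y to its left, z up, the work surface at z = 0. Lengths are in m, angles in rad, forces in N, time in s.
With the tool pointing down it reaches from about 0.225 to 0.875 m from the base axis. Payload 3.4 kg.
Tool frame: the origin (TCP) lies at the very end of the fingers, on their centre line; the grasp point (between the pads) lies behind it (manip.grasp_offset is the z of the grasp point in the tool frame, in m); z points along the fingers, y is the line along which they close (so a half turn about z gives the same grasp; the last joint's range is limited). The gripper opens to 85 mm and grips with 20 to 120 N. Pads are 22 mm wide; open, the fingers measure 114 mm over their backs; the gripper's body (76 mm by 85 mm) begins 54 mm behind the grasp point. The pads swing forward as they close: fully open they stand 13 mm farther back than shut.
Start: joints at [1.036, 0.276, 1.505, -0, 1.361, -0.121], TCP at [0.231, 0.526, 0.203] pointing down, gripper open.
Joint ranges: [-2.89, 2.89], [-0.75, 2.08], [0.22, 2.7], [-1.18, 4.32], [0.11, 2.71], [-2.7, 2.7]. Speed limits (rad/s): [2.57, 2.57, 3.14, 3.14, 3.14, 3.14].

## Interface

Orientations are given as a unit quaternion [w, x, y, z].
In Python, from rig import manip gives the robot as it stands.
- The arm moves only by the shell command python3 -m pendant 'ROWS' [FORCE]. ROWS is JSON, a list of rows, each an object of numbers: "dx", "dy", "dz": the shift along the tool's x, y, z in m; "rx", "ry", "rz": the turn, a rotation vector about the tool's x, y, z in degrees; "hand": the finger opening in m, from 0 to 0.0854. In form: [{"dx": .., "dy": .., "dz": .., "rx": .., "ry": .., "rz": .., "hand": ..}, ...]. A call has 1 to 12 rows; each row shifts and turns the commanded pose from where the row before left it, along the tool's axes as they then stand; what a row does not reach is not made up. A row lasts 1/12 s, in which the tool goes at most 41.7 mm and 7.16 degrees, less where a joint would pass 70% of its speed; a pose out of reach is approached as far as the arm can. A call is refused whole if a number of a shift passes 0.0417 or a number of a turn 7.16, either way. A call with a gripper value outside its range is refused whole. The fingers move at their own pace and stop on an object; FORCE is the grip in N (left out, the last holds). Time passes only in rows, so rows that do not move let the fingers close. It gives the time, the measured TCP pose, the force, the opening and the grip force at its end, in the units of the state.
- manip.get_state(): the state, without advancing time (a new reading comes with each control period).
- manip.get_image(name): name is "side" or "top" or "wrist"; returns a dict with "frame" (384x512x3 uint8, red, green, blue), "fx", "fy", "cx", "cy" (pixels), "position" and "attitude" of the camera in the world; the wrist camera has in their place "mount" (4x4, takes a point from camera to tool coordinates, whose origin is the TCP and whose axes are the flange's). Camera axes: x right, y up, looking along -z (the intrinsics and any distortion apply to the point x, -y, -z); pixel columns grow to the right and rows downward; lengths in m; the calibration is good to about 2 mm. A picture is of the moment at which its call begins: read the wrist's pose just before it. There is no depth.
- manip.sign_off(): hands the job in; it is judged then, once.
The state is a dict: "clock": time; "qpos": joint angles; "qd": joint speeds; "effort": joint torques, N m; "position": TCP position; "ee_rot": TCP orientation; "contact_force": force on the tool from outside, world axes, zero at the start; "moment": the same for the moment, N m; "width": finger opening in m; "gripper_force": force on a finger pad.
Only numpy, scipy, OpenCV 4.12 (cv2) and the standard library are available. Lean on these libraries where they do the work, as an engineer would, in place of code of your own. Each camera call takes 0.05 s, during which the arm holds its last target. There are 200 camera calls.

## Task

Put the three loose charcoal hardbacks away, one after another: stand each in the free space of the rack that holds books of its own height, upright and square like its neighbours, its spine facing the same way as theirs (towards the robot) and about level with them. Set the books down rather than dropping them, knock none over, and leave the clock, the mug and the pile that is being read where they are.

Things in the scene. Friction and masses are not known exactly. Their poses are not given: they have to be found in the camera images.
- book_large: large loose book: rigid shut hardback, charcoal cloth, standing upright on the desk; 160 mm tall, 110 deep (spine to fore-edge), 34 thick. Origin: foot of the spine, mid thickness. x points from spine to fore-edge (middle of the book 55 mm along +x), y across the thickness, z up. At the start the spine faces the robot within 25 degrees.
- rack_large: fixed wood rack, two large books (160 tall) fast at its +y end, beside them a free space 90 mm wide along y. Floor 10 mm above the desk, end panels 12 thick, 90 high, open front, 8 mm rail behind at x 132, 45 up. Origin: desk level, middle of the free space, on the line of the spines: the book origin belongs 10 mm above it. x into the rack (spine to fore-edge), y to the standing books.
- book_medium: medium loose book: rigid shut hardback, charcoal cloth, standing upright on the desk; 135 mm tall, 90 deep (spine to fore-edge), 32 thick. Origin: foot of the spine, mid thickness. x points from spine to fore-edge (middle of the book 45 mm along +x), y across the thickness, z up. At the start the spine faces the robot within 25 degrees.
- rack_medium: fixed wood rack, two medium books (135 tall) fast at its +y end, beside them a free space 88 mm wide along y. Floor 10 mm above the desk, end panels 12 thick, 76 high, open front, 8 mm rail behind at x 112, 45 up. Origin: desk level, middle of the free space, on the line of the spines: the book origin belongs 10 mm above it. x into the rack (spine to fore-edge), y to the standing books.
- book_small: small loose book: rigid shut hardback, charcoal cloth, standing upright on the desk; 110 mm tall, 72 deep (spine to fore-edge), 30 thick. Origin: foot of the spine, mid thickness. x points from spine to fore-edge (middle of the book 36 mm along +x), y across the thickness, z up. At the start the spine faces the robot within 25 degrees.
- rack_small: fixed wood rack, two small books (110 tall) fast at its +y end, beside them a free space 86 mm wide along y. Floor 10 mm above the desk, end panels 12 thick, 62 high, open front, 8 mm rail behind at x 94, 45 up. Origin: desk level, middle of the free space, on the line of the spines: the book origin belongs 10 mm above it. x into the rack (spine to fore-edge), y to the standing books.
- clock: bystander: round white bedside alarm clock, 72 mm across, 34 mm deep, 87 mm high on a wooden foot; origin under its centre, the dial faces -x
- mug: bystander: white mug, 80 mm across, 92 mm high, handle to its +y; origin under its centre
- pile: bystander: pile of three books lying flat, about 160 by 220 mm and 70 mm high, with folded reading glasses on top; origin under its centre
There are look-alikes about, which are no part of the job. Leave any pink look-alike of the book_small alone.

How it is judged:
At the end, for the whole second after the job is handed in: Each loose book stands in the rack of its own format: foot on the rack floor (within 4 mm), spine within 15 mm of the line of the neighbours' spines, and facing front, anywhere across the free space, square to the rack within 11 degrees, upright within 4.5 degrees, released and at rest (y of book_large in the frame of rack_large between -0.03 and 0.03 m and x of book_large in the frame of rack_large between -0.015 and 0.015 m and z of book_large in the frame of rack_large between 0.006 and 0.014 m and angle between each of book_large, book_medium, book_small's own z axis and vertical below 0.08 rad and angle between the x axis of book_large and the x axis of rack_large, either way round below 0.2 rad and linear speed of each of book_large, book_medium, book_small below 0.02 m/s and angular speed of each of book_large, book_medium, book_small below 0.1 rad/s and y of book_medium in the frame of rack_medium between -0.03 and 0.03 m and x of book_medium in the frame of rack_medium between -0.015 and 0.015 m and z of book_medium in the frame of rack_medium between 0.006 and 0.014 m and angle between the x axis of book_medium and the x axis of rack_medium, either way round below 0.2 rad and y of book_small in the frame of rack_small between -0.03 and 0.03 m and x of book_small in the frame of rack_small between -0.015 and 0.015 m and z of book_small in the frame of rack_small between 0.006 and 0.014 m and angle between the x axis of book_small and the x axis of rack_small, either way round below 0.2 rad); the robot touches nothing.
It fails at once if a loose book is dropped (falls free by more than about 25 mm) or is knocked over (((linear speed of book_large above 0.7 m/s and not (contact force between book_large and the fingers above 0.05 N)) or angle between book_large's own z axis and vertical above 0.7 rad) or ((linear speed of book_medium above 0.7 m/s and not (contact force between book_medium and the fingers above 0.05 N)) or angle between book_medium's own z axis and vertical above 0.7 rad) or ((linear speed of book_small above 0.7 m/s and not (contact force between book_small and the fingers above 0.05 N)) or angle between book_small's own z axis and vertical above 0.7 rad)).
It fails at once if the clock, the mug or the pile is pushed more than 20 mm or tipped ((distance of clock from where it was at the start of the episode above 0.02 m or angle between clock's own z axis and vertical above 0.3 rad) or (distance of mug from where it was at the start of the episode above 0.02 m or angle between mug's own z axis and vertical above 0.3 rad) or (distance of pile from where it was at the start of the episode above 0.02 m or angle between pile's own z axis and vertical above 0.3 rad)).
It also fails if it takes over 112 s, if anything falls off the work surface, if the arm or the gripper's body presses on something with over 40 N, if the wrist force passes 120 N, or if a joint passes its speed limit or range.

## Working session

There is one attempt and no reset: what is moved stays moved. The work goes in short steps, Python scripts to look and compute and a shell command to move; the robot and the scene stay as the last step left them, time stands still between calls to the robot, and variables do not carry over. Pictures are saved under pics/ and viewed, at most 14 in all, crops included, and the job is handed in when it is done.

```bash
ls; mkdir -p pics
python3 - <<'E'
from rig import manip
import cv2
print(manip.grasp_offset, manip.get_state())
for n in ("top","side","wrist"):
    im=manip.get_image(n)
    print(n,{k:(v.tolist() if hasattr(v,'tolist') else v) for k,v in im.items() if k!='frame'})
    cv2.imwrite(f'pics/{n}0.png',cv2.resize(im['frame'][:,:,::-1],(800,600),interpolation=cv2.INTER_CUBIC))
    cv2.imwrite(f'{n}0_raw.png',im['frame'][:,:,::-1])
E
```

```text
pics
-0.0187 {'clock': 0.0, 'qpos': array([ 1.03602750e+00,  2.76595348e-01,  1.50616819e+00, -1.74985456e-05,
        1.36073105e+00, -1.21016149e-01]), 'qd': array([ 0.00029041, -0.00023648, -0.00072033, -0.00054656,  0.00141629,
        0.00037128]), 'effort': array([-1.58168357e-03, -4.16771543e+01, -2.45800978e+01, -8.65155052e-04,
        1.12753763e-02, -4.56017730e-06]), 'position': array([0.23088324, 0.52594177, 0.20222562]), 'ee_rot': array([-2.98157467e-04,  2.05401964e-01,  9.78677234e-01, -9.03055814e-04]), 'contact_force': array([-0.0632288 ,  0.45755458, -0.21128748]), 'moment': array([ 0.00324238,  0.0004738 , -0.03109157]), 'gripper_force': 0.0, 'width': 0.08541848548822076}
top {'fx': 353.3714541591706, 'fy': 353.3714541591706, 'cx': 252.81075572864657, 'cy': 192.2400040480625, 'position': [0.3251961306037438, -0.015047839845039905, 1.2028548722636112], 'attitude': [-0.6954528170214511, -0.044982226711068045, 0.03881022046982892, 0.7161115453364268]}
side {'fx': 423.17120571505046, 'fy': 423.17120571505046, 'cx': 257.4137480562889, 'cy': 182.67277581141747, 'position': [0.16873270978755886, -0.9133615767686117, 0.8117840605387442], 'attitude': [0.8970265985737068, 0.4149197784253378, -0.05984655720103701, -0.14001160135480767]}
wrist {'fx': 321.39859234030604, 'fy': 321.39859234030604, 'cx': 255.39015044146882, 'cy': 192.30563407150086, 'mount': [[-0.00017736436945334227, 0.9446180007943488, 0.3281719078732456, 0.08457521141250647], [0.999999258177419, 0.0005630106081133621, -0.0010801220600473946, -0.0006117761860481297], [-0.0012050670063932889, 0.3281714728527461, -0.9446173999134078, -0.17153438021929374], [0.0, 0.0, 0.0, 1.0]]}
```

View pics/top0.png

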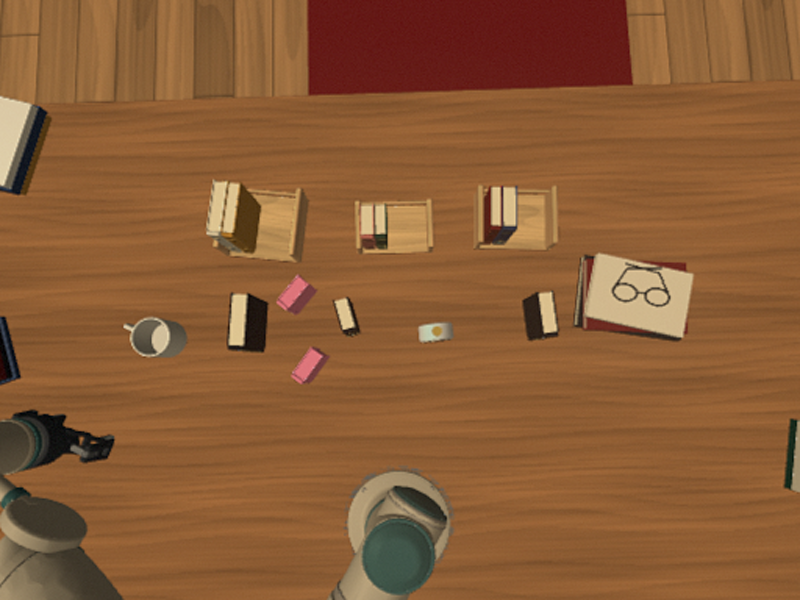

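View pics/side0.png

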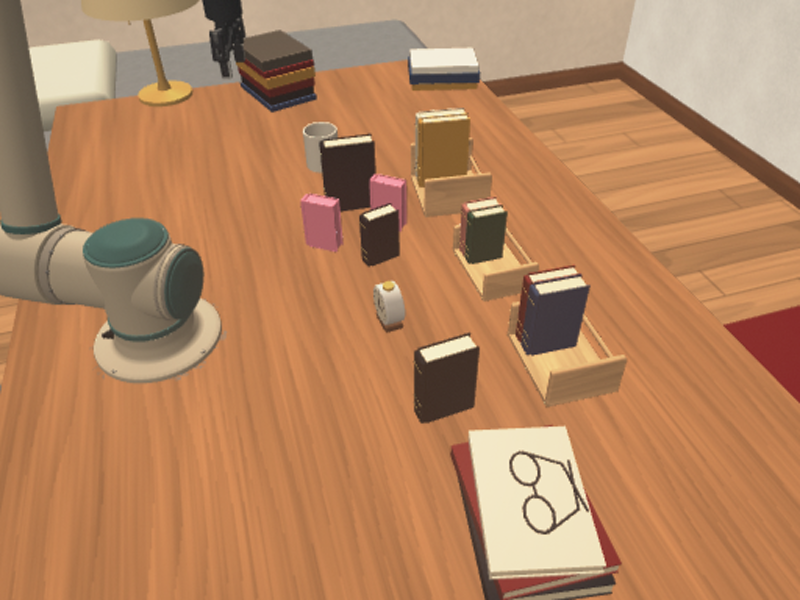

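Large view: charcoal candidates at (800×600, top) are (247,322) the tallest and widest, (346,316) the smallest and (541,315) the middle one. Look-alikes are the pinks at (295,294) and (309,365), and the red/green/navy/ochre books in the racks, all of which I leave alone. I'll segment the cream page tops and triangulate them.

```bash
cat > h.py <<'E'
import numpy as np, cv2
from scipy.spatial.transform import Rotation as R
from rig import manip
def rot(q): q=np.array(q); return R.from_quat([q[1],q[2],q[3],q[0]]).as_matrix()
def cam(n):
    s=manip.get_state(); im=manip.get_image(n)
    if n=='wrist':
        T=np.eye(4); T[:3,:3]=rot(s['ee_rot']); T[:3,3]=s['position']; M=T@np.array(im['mount'])
        return im,M[:3,:3],M[:3,3]
    return im,rot(im['attitude']),np.array(im['position'])
def rays(c,uv):
    im,A,p=c; uv=np.atleast_2d(uv).astype(float)
    d=np.c_[(uv[:,0]-im['cx'])/im['fx'],-(uv[:,1]-im['cy'])/im['fy'],-np.ones(len(uv))]@A.T
    return d
def onz(c,uv,z):
    d=rays(c,uv); return c[2]+d*((z-c[2][2])/d[:,2])[:,None]
def proj(c,P):
    im,A,p=c; q=(np.atleast_2d(P)-p)@A
    return np.c_[im['cx']-im['fx']*q[:,0]/q[:,2],im['cy']+im['fy']*q[:,1]/q[:,2]]
def tri(c1,u1,c2,u2):
    d1=rays(c1,u1)[0];d2=rays(c2,u2)[0]
    s,*_=np.linalg.lstsq(np.c_[d1,-d2],c2[2]-c1[2],rcond=None)
    a=c1[2]+s[0]*d1;b=c2[2]+s[1]*d2
    return (a+b)/2,np.linalg.norm(a-b)
def cream(c,amin=25):
    hsv=cv2.cvtColor(c[0]['frame'],cv2.COLOR_RGB2HSV)
    m=cv2.inRange(hsv,(10,5,170),(40,95,255))
    cs,_=cv2.findContours(m,cv2.RETR_EXTERNAL,cv2.CHAIN_APPROX_NONE)
    out=[]
    for k in cs:
        M=cv2.moments(k)
        if M['m00']>amin: out.append((M['m10']/M['m00'],M['m01']/M['m00'],M['m00'],k))
    return out
E
python3 - <<'E'
from h import *
t=cam('top');s=cam('side')
for n,c in(('top',t),('side',s)):
    print(n)
    for k in cream(c,20):
        r=cv2.minAreaRect(k[3]); print(np.round(k[:3],1),np.round(k[3].reshape(-1,2).min(0)),np.round(r[1],1),round(r[2]))
a=t[0]['frame'][110:250,130:370,::-1]; cv2.imwrite('pics/topcrop.png',cv2.resize(a,None,fx=3.3,fy=3.3,interpolation=cv2.INTER_CUBIC))
E
```

```text
top
[232.4 377.  176.5] [222 365] [19.8 18.9] 47
[  5.8 338.4  79. ] [  0 331] [15.6  7.1] 45
[231.  326.8 378. ] [223 306] [15.2 48.5] 23
[273.1 212.4  51. ] [268 207] [10. 15.] 90
[102.3 215.9 136. ] [ 84 204] [17.  24.7] 45
[220.1 200.7 116.5] [214 191] [18.4  7.6] 74
[151.7 204.6 245.5] [147 189] [ 8.9 31.6] 4
[350.  199.8 169. ] [345 187] [24.9  7.9] 82
[420.2 189.8  78. ] [414 186] [ 8. 12.] 90
[399.5 186.8  78. ] [393 183] [ 8. 13.] 90
[410.6 178.7 222. ] [397 173] [13. 27.] 90
[ 407.6  191.1 1739.5] [374 162] [65.2 40.8] 13
[234.4 140.3  89.5] [231 132] [17.  6.] 90
[242.6 139.7  78.5] [240 131] [18.  5.] 90
[325.5 131.9 153. ] [322 120] [ 7. 23.] 0
[317.  131.5  92. ] [315 120] [23.  4.] 90
[147.1 132.9 136.5] [143 118] [ 5.5 30.5] 8
[138.1 133.1 228.5] [132 116] [ 8.6 34.8] 8
[  6.4  83.4 571.5] [ 0 62] [19. 56.] 0
side
[353.  367.1  76. ] [314 364] [ 2.6 72.1] 87
[ 340.5  320.5 6153. ] [300 273] [98.5 74.3] 81
[285.9 222.8 241. ] [269 215] [ 8.5 34.6] 73
[ 101.7  224.1 1205.5] [ 60 191] [41.7 83.2] 76
[249.  187.8 105.5] [240 180] [16.5 12.8] 62
[358.2 182.2 152.5] [343 177] [ 6.2 31. ] 79
[353.4 175.2  83.5] [339 171] [ 3.8 29.2] 80
[108.  162.6  53.5] [102 156] [ 6.  23.9] 33
[ 45.1 158.1 313.5] [ 33 148] [20.4 23.3] 15
[ 36.7 149.5  23. ] [ 32 146] [ 3.3 13.8] 52
[ 13.7 155.6 237. ] [  0 143] [19.1 39.8] 87
[311.8 135.2  44. ] [302 132] [ 3.3 19.2] 79
[242.4 135.6  61.5] [233 131] [ 4.6 19.2] 70
[308.1 130.4  57.5] [299 127] [ 4.3 19.1] 80
[222.  90.  77.] [207  87] [ 3.5 30. ] 83
[283.2  73.1 114.5] [266  69] [ 7.  31.9] 85
[  387.8    31.1 16362.5] [155   0] [116. 356.] 90
[116.7  17.3 702.5] [97  0] [26.4 37.8] 76
[  49.1   29.9 3707. ] [13  0] [70.  77.4] 82
```

View pics/topcrop.png

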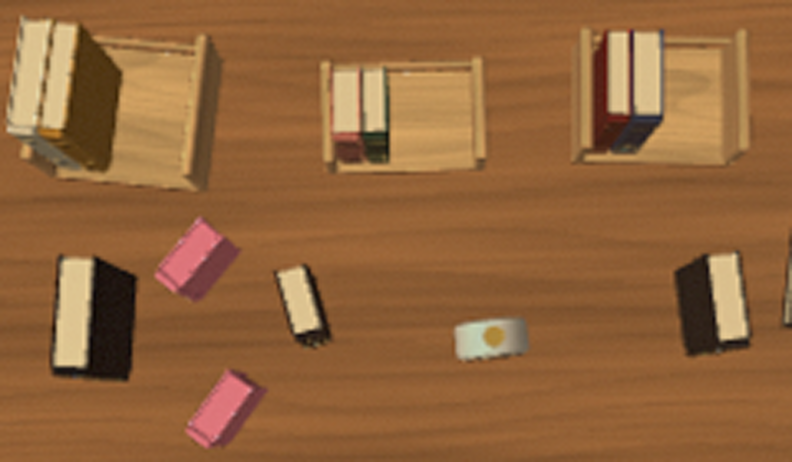

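The crop shows the charcoal books with cream tops and their spines (dark ends) towards the robot. Both pinks sit close to the large and small books. Next: triangulate the tops and get the axes.

```bash
cat >> h.py <<'E'
def near(c,uv,amin=20): return min(cream(c,amin),key=lambda k:np.hypot(k[0]-uv[0],k[1]-uv[1]))
def top_face(c,k,z):
    """rectangle of a cream page top laid on plane z: centre, yaw of long axis (near +x), length, width"""
    P=onz(c,k[3].reshape(-1,2),z)[:,:2]
    r=cv2.minAreaRect((P*1000).astype(np.float32)); b=cv2.boxPoints(r)/1000
    e=b[1]-b[0],b[2]-b[1]; L=max(e,key=np.linalg.norm); L=L*np.sign(L[0])
    return b.mean(0),np.degrees(np.arctan2(L[1],L[0])),np.linalg.norm(L),min(map(np.linalg.norm,e))
E
python3 - <<'E'
from h import *
t=cam('top');s=cam('side')
B=dict(large=((151.7,204.6),(222,90),.16),medium=((350,199.8),(285.9,222.8),.135),small=((220.1,200.7),(242.4,135.6),.11),
 nL=((147.1,132.9),(283,73.1),.17),nM=((325.5,131.9),(358.2,182.2),.145),nS=((242.6,139.7),(311.8,135.2),.12))
for n,(u,v,z) in B.items():
    P,g=tri(t,u,s,v); k=near(t,u); f=top_face(t,k,z); ks=near(s,v); fs=top_face(s,ks,z)
    print(n,'tri',np.round(P,4),'gap',round(g,4),'top',np.round(np.r_[f[0],f[1:]],4),'side',np.round(np.r_[fs[0],fs[1:]],4))
# crop pixels of rack corners: front of floor ends (floor top z=.01) and panel tops
def cr(L): return np.array(L)/3.3+[130,110]
print('L front floor / panel',onz(t,cr([(57,179),(193,188)]),.01).round(3)[:,:2].tolist(),onz(t,cr([(183,187),(197,37),(213,37),(206,187)]),.09).round(3)[:,:2].tolist())
print('S',onz(t,cr([(325,170),(482,168)]),.01).round(3)[:,:2].tolist(),onz(t,cr([(472,166),(472,58),(482,58),(484,166)]),.062).round(3)[:,:2].tolist())
print('M',onz(t,cr([(574,161),(740,164)]),.01).round(3)[:,:2].tolist(),onz(t,cr([(726,152),(737,32),(747,32),(748,152)]),.076).round(3)[:,:2].tolist())
print(manip.get_state()['position'])
E
```

```text
large tri [0.423  0.2939 0.1577] gap 0.0024 top [ 0.4222  0.2935 -3.875   0.0932  0.0265] side [ 0.4234  0.2896 -3.7296  0.0954  0.0231]
medium tri [ 0.4214 -0.3018  0.1321] gap 0.0009 top [ 0.4214 -0.3008  4.5261  0.0753  0.024 ] side [ 0.4217 -0.3041  4.5527  0.0772  0.0248]
small tri [0.4331 0.0951 0.1075] gap 0.0015 top [ 0.4323  0.095  14.9007  0.0576  0.0235] side [ 0.4327  0.0919 15.4431  0.0585  0.022 ]
nL tri [0.6351 0.3025 0.1794] gap 0.0002 top [ 0.6382  0.3056 -6.9992  0.0936  0.0171] side [ 0.6381  0.3225 -6.2652  0.1058  0.0512]
nM tri [ 0.6326 -0.2369  0.1424] gap 0.0013 top [ 0.6324 -0.2362 -2.9643  0.0726  0.0215] side [ 0.6318 -0.2396 -2.5229  0.077   0.0216]
nS tri [0.6225 0.0199 0.1171] gap 0.0004 top [0.6205 0.0196 1.9862 0.0575 0.018 ] side [0.6216 0.0164 0.7125 0.0583 0.016 ]
L front floor / panel [[0.575, 0.354], [0.561, 0.212]] [[0.547, 0.206], [0.697, 0.191], [0.696, 0.176], [0.546, 0.184]]
S [[0.576, 0.074], [0.573, -0.09]] [[0.565, -0.076], [0.675, -0.08], [0.675, -0.09], [0.564, -0.088]]
M [[0.578, -0.185], [0.569, -0.357]] [[0.568, -0.325], [0.689, -0.344], [0.689, -0.354], [0.568, -0.347]]
[0.23116402 0.52637604 0.20291559]
```

Tops triangulate to 158, 132 and 108 mm for the books and 142, 117 and ~175 mm for the rack neighbours. These agree with the stated sizes. Small offsets remain, so I'll refine with the wrist camera over each book.

```bash
cat >> h.py <<'E'
def pose():
    s=manip.get_state(); A=rot(s['ee_rot']); return s,s['position'],np.degrees(np.arctan2(-A[1,0],-A[0,0]))
def plan(x,y,z,psi):
    """how far to go: total rz now, then dx,dy,dz in turned tool axes"""
    s,p,ps=pose(); d=np.array([x,y,z])-p; a=np.radians(psi)
    A=rot(s['ee_rot']); tilt=np.degrees(A[:2,2])
    print('now',p.round(4),'psi',round(ps,2),'tilt',tilt.round(2),'F',np.round(s['contact_force'],1),'w',round(s['width'],4),'t',round(s['clock'],1))
    print(' -> rz %.2f  dx %.4f dy %.4f dz %.4f'%(ps-psi,-(d[0]*np.cos(a)+d[1]*np.sin(a)),-d[0]*np.sin(a)+d[1]*np.cos(a),-d[2]))
E
python3 -c "
from h import *
plan(.40,.292,.27,-4)"
```

```text
now [0.2312 0.5264 0.2029] psi -23.71 tilt [-0.01 -0.02] F [ 0.3  0.8 -0.2] w 0.0853 t 0.3
 -> rz -19.71  dx -0.1848 dy -0.2220 dz -0.0671
```

```bash
python3 -m pendant '[{"rz":-6.6,"dz":-0.022},{"rz":-6.6,"dz":-0.022},{"rz":-6.5,"dz":-0.023},{"dx":-0.023,"dy":-0.028},{"dx":-0.023,"dy":-0.028},{"dx":-0.023,"dy":-0.028},{"dx":-0.023,"dy":-0.028},{"dx":-0.023,"dy":-0.028},{"dx":-0.023,"dy":-0.028},{"dx":-0.023,"dy":-0.028},{"dx":-0.023,"dy":-0.026}]' && python3 -m pendant '[{},{}]'
python3 - <<'E'
from h import *
w=cam('wrist'); plan(.42,.29,.27,-4); im=w[0]['frame']
cv2.imwrite('pics/w1.png',im[:,:,::-1])
for k in cream(w,150):
    f=top_face(w,k,.16); print(np.round(k[:3],1),np.round(np.r_[f[0],f[1:]],4))
E
```

```text
now [0.2312 0.5264 0.203 ] psi -23.71 tilt [-0.   -0.01] F [-0.   1.  -0.3] w 0.0854 t 0.4
 -> rz -19.71  dx -0.2048 dy -0.2227 dz -0.0670
[ 289.1  324.7 3387.5] [ 0.3435  0.5135 58.8709  0.0747  0.0598]invalid input
```

View pics/w1.png

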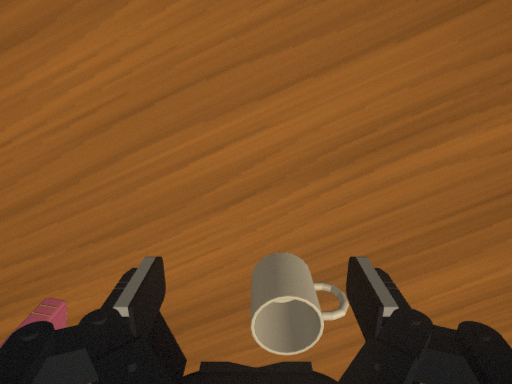

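The wrist view works: fingertips near (150,262) and (360,262), mug at (287,320). The move was refused, so the rows probably need all the keys.

```bash
python3 -m pendant '[{"dx":0,"dy":0,"dz":-0.022,"rx":0,"ry":0,"rz":-6.6,"hand":0.085},{"dx":0,"dy":0,"dz":-0.022,"rx":0,"ry":0,"rz":-6.6,"hand":0.085},{"dx":0,"dy":0,"dz":-0.023,"rx":0,"ry":0,"rz":-6.5,"hand":0.085},{"dx":-0.023,"dy":-0.028,"dz":0,"rx":0,"ry":0,"rz":0,"hand":0.085},{"dx":-0.023,"dy":-0.028,"dz":0,"rx":0,"ry":0,"rz":0,"hand":0.085},{"dx":-0.023,"dy":-0.028,"dz":0,"rx":0,"ry":0,"rz":0,"hand":0.085},{"dx":-0.023,"dy":-0.028,"dz":0,"rx":0,"ry":0,"rz":0,"hand":0.085},{"dx":-0.023,"dy":-0.028,"dz":0,"rx":0,"ry":0,"rz":0,"hand":0.085},{"dx":-0.023,"dy":-0.028,"dz":0,"rx":0,"ry":0,"rz":0,"hand":0.085},{"dx":-0.023,"dy":-0.028,"dz":0,"rx":0,"ry":0,"rz":0,"hand":0.085},{"dx":-0.023,"dy":-0.026,"dz":0,"rx":0,"ry":0,"rz":0,"hand":0.085}]' && python3 -m pendant '[{"hand":0.085},{"dx":0,"hand":0.085}]'
python3 - <<'E'
from h import *
w=cam('wrist'); plan(.42,.29,.27,-4); im=w[0]['frame']
cv2.imwrite('pics/w1b.png',im[:,:,::-1])
for k in cream(w,150):
    f=top_face(w,k,.16); print(np.round(k[:3],1),np.round(np.r_[f[0],f[1:]],4))
E
```

```text
clock: 1.32
position: [0.3998, 0.2904, 0.2704]
ee_rot: [0.0, 0.035, 0.999, 0.0]
contact_force: [0.6, 0.5, 0.2]
width: 0.0848
gripper_force: 0.0
now [0.4043 0.2853 0.2702] psi -4.27 tilt [ 0.28 -0.35] F [ 2.4 -3.9  0.6] w 0.0847 t 1.4
 -> rz -0.27  dx -0.0153 dy 0.0058 dz 0.0002
[ 437.9  146.  3948. ] [ 0.382   0.4526 23.5286  0.0634  0.063 ]invalid input
```

View pics/w1b.png

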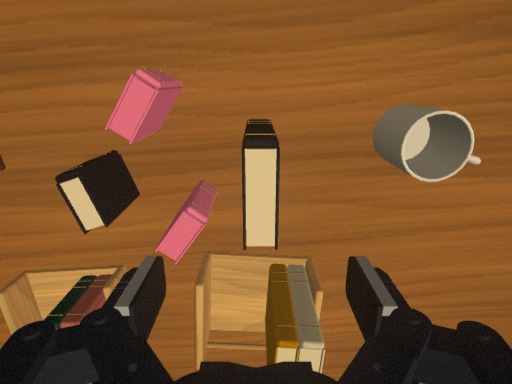

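View: large book's cream top spans (260,135–247), spine at the top of the image (robot side), with its rack below at (265,300). Both pinks and the small book are to the left. I'll fix the mask and measure after settling.

```bash
python3 -m pendant '[{"dx":0,"dy":0,"dz":0,"rx":0,"ry":0,"rz":0,"hand":0.085},{"dx":0,"dy":0,"dz":0,"rx":0,"ry":0,"rz":0,"hand":0.085},{"dx":0,"dy":0,"dz":0,"rx":0,"ry":0,"rz":0,"hand":0.085}]' | head -1
sed -i 's/(10,5,170),(40,95,255)/(10,5,LO),(40,HI,255)/; s/^def cream(c,amin=25):/def cream(c,amin=25,LO=150,HI=110):/' h.py
python3 - <<'E'
from h import *
w=cam('wrist'); plan(.42,.29,.27,-4); im=w[0]['frame']
hsv=cv2.cvtColor(im,cv2.COLOR_RGB2HSV); print(hsv[200,260],hsv[230,260],hsv[360,285],hsv[360,310],hsv[300,235])
for k in cream(w,150):
    f=top_face(w,k,.16); print(np.round(k[:3],1),np.round(np.r_[f[0],f[1:]],4))
E
```

```text
clock: 1.62
now [0.3986 0.293  0.2701] psi -3.93 tilt [-0.02  0.03] F [-0.8  0.2 -0. ] w 0.0852 t 1.7
 -> rz 0.07  dx -0.0216 dy -0.0015 dz 0.0001
[ 20  97 220] [ 20  97 218] [ 20  98 202] [ 19  98 205] [ 17 157 201]
[283.6 355.4 182.5] [6.0900e-01 3.1000e-01 8.1827e+01 1.9800e-02 1.8800e-02]
[309.4 353.5 387. ] [  0.6116   0.337  -10.1359   0.0383   0.0254]
[ 79.5 204.7 927. ] [ 0.4134  0.1262 14.8852  0.05    0.0187]
[ 257.8  197.9 2764. ] [ 0.4206  0.2933 -3.8855  0.0969  0.0279]
[ 435.6  147.4 3998.5] [ 0.382   0.4532 23.3769  0.0634  0.0632]
```

```bash
python3 -m pendant '[{"dx":-0.022,"dy":0.002,"dz":0,"rx":0,"ry":0,"rz":0,"hand":0.065},{"dx":0,"dy":0,"dz":0.02,"rx":0,"ry":0,"rz":0,"hand":0.065},{"dx":0,"dy":0,"dz":0.02,"rx":0,"ry":0,"rz":0,"hand":0.065},{"dx":0,"dy":0,"dz":0.02,"rx":0,"ry":0,"rz":0,"hand":0.065},{"dx":0,"dy":0,"dz":0.01,"rx":0,"ry":0,"rz":0,"hand":0.065},{"dx":0,"dy":0,"dz":0,"rx":0,"ry":0,"rz":0,"hand":0.065},{"dx":0,"dy":0,"dz":0,"rx":0,"ry":0,"rz":0,"hand":0.065}]'
python3 -c "
from h import *
plan(.4206,.2933,.115,-3.9)"
```

```text
clock: 2.25
position: [0.4209, 0.2933, 0.2002]
ee_rot: [-0.0, 0.034, 0.999, -0.0]
contact_force: [0.1, -0.5, 0.2]
width: 0.0649
gripper_force: 0.0
now [0.4209 0.2933 0.2002] psi -3.92 tilt [-0.02 -0.  ] F [ 0.1 -0.5  0.2] w 0.0649 t 2.2
 -> rz -0.02  dx 0.0003 dy -0.0001 dz 0.0852
```

```bash
python3 -m pendant '[{"dx":0,"dy":0,"dz":0.02,"rx":0,"ry":0,"rz":0,"hand":0.065},{"dx":0,"dy":0,"dz":0.02,"rx":0,"ry":0,"rz":0,"hand":0.065},{"dx":0,"dy":0,"dz":0.02,"rx":0,"ry":0,"rz":0,"hand":0.065},{"dx":0,"dy":0,"dz":0.015,"rx":0,"ry":0,"rz":0,"hand":0.065},{"dx":0,"dy":0,"dz":0.01,"rx":0,"ry":0,"rz":0,"hand":0.065},{"dx":0,"dy":0,"dz":0,"rx":0,"ry":0,"rz":0,"hand":0.065},{"dx":0,"dy":0,"dz":0,"rx":0,"ry":0,"rz":0,"hand":0.03},{"dx":0,"dy":0,"dz":0,"rx":0,"ry":0,"rz":0,"hand":0.02},{"dx":0,"dy":0,"dz":0,"rx":0,"ry":0,"rz":0,"hand":0.02},{"dx":0,"dy":0,"dz":0,"rx":0,"ry":0,"rz":0,"hand":0.02},{"dx":0,"dy":0,"dz":0,"rx":0,"ry":0,"rz":0,"hand":0.02}]' 60; python3 -m pendant '[{"dx":0,"dy":0,"dz":0,"rx":0,"ry":0,"rz":0,"hand":0.02},{"dx":0,"dy":0,"dz":-0.005,"rx":0,"ry":0,"rz":0,"hand":0.02},{"dx":0,"dy":0,"dz":-0.01,"rx":0,"ry":0,"rz":0,"hand":0.02},{"dx":0,"dy":0,"dz":-0.015,"rx":0,"ry":0,"rz":0,"hand":0.02},{"dx":0,"dy":0,"dz":-0.02,"rx":0,"ry":0,"rz":0,"hand":0.02},{"dx":0,"dy":0,"dz":0,"rx":0,"ry":0,"rz":0,"hand":0.02},{"dx":0,"dy":0,"dz":0,"rx":0,"ry":0,"rz":0,"hand":0.02}]'
```

```text
clock: 3.17
position: [0.4228, 0.2935, 0.1169]
ee_rot: [0.002, 0.035, 0.999, 0.001]
contact_force: [1.1, 0.9, 6.4]
width: 0.0329
gripper_force: 61.7
clock: 3.75
position: [0.4218, 0.2928, 0.1657]
ee_rot: [0.001, 0.035, 0.999, 0.0]
contact_force: [-0.5, 0.0, -5.5]
width: 0.0326
gripper_force: 60.4
```

Held: width 33 mm, weight ≈5.5 N. Rack figures come from the top view, which agreed with the wrist camera to 2 mm on the book. Rack yaw ≈ −6°, target TCP ≈ (0.631, 0.246).

```bash
python3 -m pendant '[{"dx":0,"dy":0,"dz":-0.02,"rx":0,"ry":0,"rz":0,"hand":0.02},{"dx":0,"dy":0,"dz":-0.025,"rx":0,"ry":0,"rz":0,"hand":0.02},{"dx":0,"dy":0,"dz":-0.025,"rx":0,"ry":0,"rz":0,"hand":0.02},{"dx":0,"dy":0,"dz":-0.025,"rx":0,"ry":0,"rz":0,"hand":0.02},{"dx":0,"dy":0,"dz":-0.02,"rx":0,"ry":0,"rz":0,"hand":0.02},{"dx":0,"dy":0,"dz":-0.01,"rx":0,"ry":0,"rz":2.2,"hand":0.02},{"dx":0,"dy":0,"dz":0,"rx":0,"ry":0,"rz":0,"hand":0.02},{"dx":0,"dy":0,"dz":0,"rx":0,"ry":0,"rz":0,"hand":0.02}]'
python3 - <<'E'
from h import *
plan(.631,.246,.29,-6.2)
t=cam('top')
# rack large: both neighbours, panel/wood lines
for u in((147.1,132.9),(138.1,133.1)):
    k=near(t,u); print(np.round(k[:3],1),top_face(t,k,.17))
cv2.imwrite('pics/t2.png',cv2.resize(t[0]['frame'][105:215,120:250,::-1],None,fx=6,fy=5.4,interpolation=cv2.INTER_CUBIC))
E
```

```text
clock: 4.42
position: [0.4208, 0.2923, 0.2888]
ee_rot: [-0.001, 0.054, 0.999, -0.0]
contact_force: [-0.0, 0.4, -4.4]
width: 0.0325
gripper_force: 61.3
now [0.4208 0.2923 0.2888] psi -6.16 tilt [-0.1  -0.05] F [-0.   0.4 -4.4] w 0.0325 t 4.4
 -> rz 0.04  dx -0.2140 dy -0.0233 dz -0.0012
[147.2 132.7 155. ] (array([0.63914734, 0.30511433], dtype=float32), np.float32(-7.5261397), np.float32(0.09667844), np.float32(0.018085565))
[138.1 133.4 252.5] (array([0.6394198 , 0.33321223], dtype=float32), np.float32(-6.8074026), np.float32(0.10842605), np.float32(0.02821269))
```

View pics/t2.png

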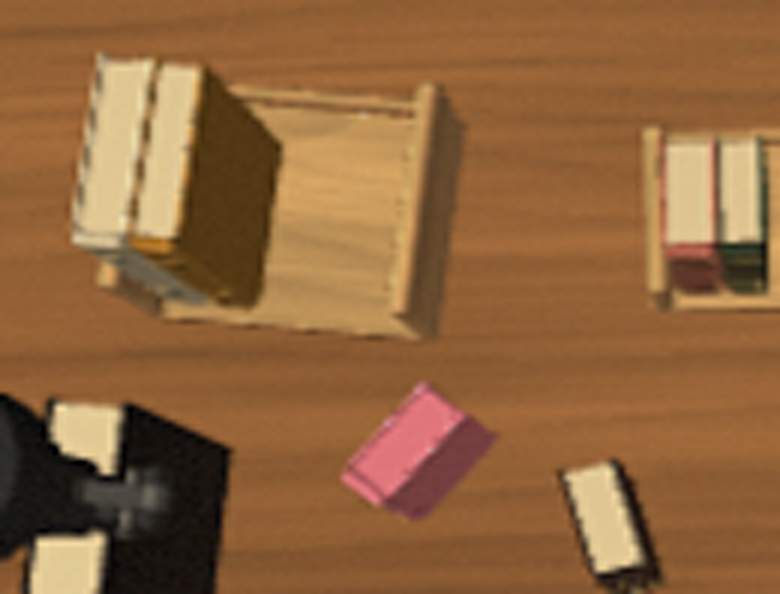

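Run:
```python
from h import *
t=cam('top'); f=lambda L:np.array(L)/[6,5.4]+[120,105]
print(onz(t,f([(420,85),(393,315)]),.09)[:,:2].round(4)); print(onz(t,f([(280,155),(265,305)]),.01)[:,:2].round(4)); print(onz(t,f([(205,68),(180,245)]),.17)[:,:2].round(4))
print('floor front corners',onz(t,f([(160,315),(418,338)]),.01)[:,:2].round(4))
```

```text
[[0.6984 0.1905]
 [0.5577 0.206 ]]
[[0.6813 0.2869]
 [0.5832 0.2955]]
[[0.6849 0.2843]
 [0.5838 0.2964]]
floor front corners [[0.5786 0.3559]
 [0.5591 0.2077]]
```

```bash
python3 -m pendant '[{"dx":-0.015,"dy":-0.003,"dz":0,"rx":0,"ry":0,"rz":0,"hand":0.02},{"dx":-0.027,"dy":-0.003,"dz":0,"rx":0,"ry":0,"rz":0,"hand":0.02},{"dx":-0.028,"dy":-0.003,"dz":0,"rx":0,"ry":0,"rz":0,"hand":0.02},{"dx":-0.03,"dy":-0.003,"dz":0,"rx":0,"ry":0,"rz":0,"hand":0.02},{"dx":-0.03,"dy":-0.003,"dz":0,"rx":0,"ry":0,"rz":0,"hand":0.02},{"dx":-0.03,"dy":-0.003,"dz":0,"rx":0,"ry":0,"rz":0,"hand":0.02},{"dx":-0.025,"dy":-0.003,"dz":0,"rx":0,"ry":0,"rz":0,"hand":0.02},{"dx":-0.02,"dy":-0.002,"dz":0,"rx":0,"ry":0,"rz":0,"hand":0.02},{"dx":-0.008,"dy":-0.001,"dz":0,"rx":0,"ry":0,"rz":0.2,"hand":0.02},{"dx":0,"dy":0,"dz":0,"rx":0,"ry":0,"rz":0,"hand":0.02},{"dx":0,"dy":0,"dz":0,"rx":0,"ry":0,"rz":0,"hand":0.02},{"dx":0,"dy":0,"dz":0,"rx":0,"ry":0,"rz":0,"hand":0.02}]'
python3 - <<'E'
from h import *
plan(.630,.245,.15,-6.4)
w=cam('wrist'); t=cam('top'); cv2.imwrite('pics/w3.png',np.hstack([cv2.resize(w[0]['frame'],(400,300)),cv2.resize(t[0]['frame'][100:190,110:230],(400,300),interpolation=cv2.INTER_CUBIC)])[:,:,::-1])
E
```

```text
clock: 5.52
position: [0.6289, 0.2461, 0.2897]
ee_rot: [-0.001, 0.055, 0.998, 0.0]
contact_force: [-0.0, -0.3, -4.7]
width: 0.0324
gripper_force: 61.3
now [0.6289 0.2461 0.2897] psi -6.36 tilt [-0.13  0.01] F [-0.  -0.3 -4.7] w 0.0324 t 5.5
 -> rz 0.04  dx -0.0012 dy -0.0010 dz 0.1397
```

View pics/w3.png

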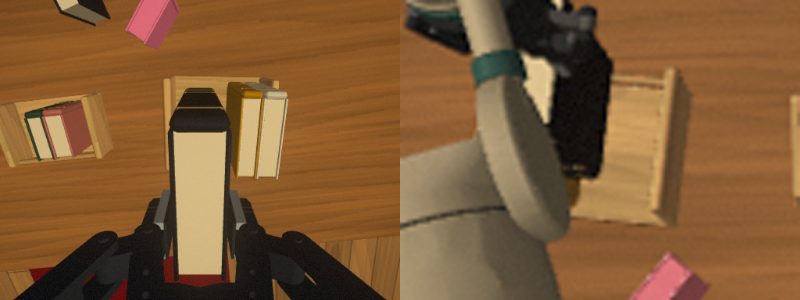

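The wrist view shows the held book (cream 170–228 × 132–275) and the neighbours' cream tops right of it, at (243,135) and (268,135). I can compare them directly.

Run:
```python
from h import *
w=cam('wrist'); s,p,ps=pose()
a=np.radians(-6.4);h=np.array([np.cos(a),np.sin(a)]);n=np.array([-h[1],h[0]])
for u,z in(((311,173),.17),((343,173),.17),((256,260),p[2]+.0434)):
    k=near(w,u,300); f=top_face(w,k,z); print(np.round(k[:3],0),np.round(np.r_[f[0],f[1:]],4),'along/across',(f[0]@h).round(4),(f[0]@n).round(4))
q=lambda L:np.array(L)*1.28
for L,z in(([(164,78),(167,170)],.09),([(229,88),(229,170)],.17),([(227,88),(240,88)],.17)): P=onz(w,q(L),z)[:,:2]; print(P.round(4),(P@h).round(4),(P@n).round(4))
print('tcp',p@np.r_[h,0],p@np.r_[n,0])
```

```text
[ 318.  174. 1888.] [ 0.6375  0.3045 -7.3302  0.0964  0.0195] along/across 0.5996 0.3737
[ 347.  170. 2694.] [ 0.6387  0.3321 -7.3367  0.1088  0.0273] along/across 0.5977 0.4013
[  256.   257. 10783.] [ 0.6259  0.2462 -6.2566  0.0954  0.0277] along/across 0.5946 0.3144
[[0.5593 0.2029]
 [0.701  0.1853]] [0.5332 0.676 ] [0.264  0.2623]
[[0.5751 0.2856]
 [0.6762 0.2783]] [0.5397 0.6409] [0.348 0.352]
[[0.5749 0.2834]
 [0.5765 0.298 ]] [0.5397 0.5397] [0.3457 0.3605]
tcp 0.5978596995689731 0.3149250696079324
```

Cream mid-lines: held 0.5946, neighbour 0.5996 along the rack, so I go 5 mm deeper. Across is already centred (free span ≈0.275–0.360, held 0.314). Turn 0.6° and descend.

```bash
python3 -m pendant '[{"dx":-0.005,"dy":0,"dz":0,"rx":0,"ry":0,"rz":0.6,"hand":0.02},{"dx":0,"dy":0,"dz":0.015,"rx":0,"ry":0,"rz":0,"hand":0.02},{"dx":0,"dy":0,"dz":0.02,"rx":0,"ry":0,"rz":0,"hand":0.02},{"dx":0,"dy":0,"dz":0.02,"rx":0,"ry":0,"rz":0,"hand":0.02},{"dx":0,"dy":0,"dz":0.02,"rx":0,"ry":0,"rz":0,"hand":0.02},{"dx":0,"dy":0,"dz":0.02,"rx":0,"ry":0,"rz":0,"hand":0.02},{"dx":0,"dy":0,"dz":0.02,"rx":0,"ry":0,"rz":0,"hand":0.02},{"dx":0,"dy":0,"dz":0.02,"rx":0,"ry":0,"rz":0,"hand":0.02},{"dx":0,"dy":0,"dz":0.015,"rx":0,"ry":0,"rz":0,"hand":0.02},{"dx":0,"dy":0,"dz":0.004,"rx":0,"ry":0,"rz":0,"hand":0.02},{"dx":0,"dy":0,"dz":0,"rx":0,"ry":0,"rz":0,"hand":0.02},{"dx":0,"dy":0,"dz":0,"rx":0,"ry":0,"rz":0,"hand":0.02}]'; python3 -m pendant '[{"dx":0,"dy":0,"dz":0.002,"rx":0,"ry":0,"rz":0,"hand":0.02},{"dx":0,"dy":0,"dz":0.002,"rx":0,"ry":0,"rz":0,"hand":0.02},{"dx":0,"dy":0,"dz":0.002,"rx":0,"ry":0,"rz":0,"hand":0.02},{"dx":0,"dy":0,"dz":0,"rx":0,"ry":0,"rz":0,"hand":0.02},{"dx":0,"dy":0,"dz":0,"rx":0,"ry":0,"rz":0,"hand":0.02}]'
```

```text
clock: 6.67
position: [0.6361, 0.2455, 0.137]
ee_rot: [0.001, 0.061, 0.998, 0.0]
contact_force: [-0.0, 0.0, -4.4]
width: 0.0324
gripper_force: 61.2
clock: 7.08
position: [0.6354, 0.2452, 0.1303]
ee_rot: [0.0, 0.061, 0.998, 0.0]
contact_force: [1.0, -0.2, -5.2]
width: 0.0322
gripper_force: 61.3
```

```bash
python3 -m pendant '[{"dx":0,"dy":0,"dz":0.0015,"rx":0,"ry":0,"rz":0,"hand":0.02},{"dx":0,"dy":0,"dz":0.0015,"rx":0,"ry":0,"rz":0,"hand":0.02},{"dx":0,"dy":0,"dz":0,"rx":0,"ry":0,"rz":0,"hand":0.02}]'; python3 -m pendant '[{"dx":0,"dy":0,"dz":0.001,"rx":0,"ry":0,"rz":0,"hand":0.02},{"dx":0,"dy":0,"dz":0.001,"rx":0,"ry":0,"rz":0,"hand":0.02},{"dx":0,"dy":0,"dz":0,"rx":0,"ry":0,"rz":0,"hand":0.02},{"dx":0,"dy":0,"dz":0,"rx":0,"ry":0,"rz":0,"hand":0.02}]'
```

```text
clock: 7.33
position: [0.6354, 0.2452, 0.127]
ee_rot: [-0.0, 0.061, 0.998, 0.0]
contact_force: [0.2, 0.1, -4.5]
width: 0.0323
gripper_force: 61.4
clock: 7.67
position: [0.6355, 0.2453, 0.127]
ee_rot: [0.001, 0.061, 0.998, 0.0]
contact_force: [-2.8, -1.2, 5.8]
width: 0.0323
gripper_force: 62.5
```

Floor reached (force flipped to +5.8 N). Releasing gently with limited opening.

```bash
python3 -m pendant '[{"dx":0,"dy":0,"dz":0,"rx":0,"ry":0,"rz":0,"hand":0.036},{"dx":0,"dy":0,"dz":0,"rx":0,"ry":0,"rz":0,"hand":0.042},{"dx":0,"dy":0,"dz":0,"rx":0,"ry":0,"rz":0,"hand":0.048},{"dx":0,"dy":0,"dz":0,"rx":0,"ry":0,"rz":0,"hand":0.048},{"dx":0,"dy":0,"dz":0,"rx":0,"ry":0,"rz":0,"hand":0.048}]' 40; python3 -m pendant '[{"dx":0,"dy":0,"dz":-0.01,"rx":0,"ry":0,"rz":0,"hand":0.048},{"dx":0,"dy":0,"dz":-0.02,"rx":0,"ry":0,"rz":0,"hand":0.048},{"dx":0,"dy":0,"dz":-0.03,"rx":0,"ry":0,"rz":0,"hand":0.048},{"dx":0,"dy":0,"dz":-0.03,"rx":0,"ry":0,"rz":0,"hand":0.048},{"dx":0,"dy":0,"dz":-0.03,"rx":0,"ry":0,"rz":0,"hand":0.048},{"dx":0,"dy":0,"dz":-0.03,"rx":0,"ry":0,"rz":0,"hand":0.065},{"dx":0,"dy":0,"dz":0,"rx":0,"ry":0,"rz":0,"hand":0.065},{"dx":0,"dy":0,"dz":0,"rx":0,"ry":0,"rz":0,"hand":0.065}]'
python3 - <<'E'
from h import *
w=cam('wrist'); s,p,ps=pose()
for k in cream(w,600):
    f=top_face(w,k,.17); print(np.round(k[:3],0),np.round(np.r_[f[0],f[1:]],4))
cv2.imwrite('pics/w4.png',w[0]['frame'][:,:,::-1]); plan(.412,.112,.26,14.9)
E
```

```text
clock: 8.08
position: [0.6357, 0.2452, 0.125]
ee_rot: [0.0, 0.061, 0.998, 0.0]
contact_force: [-0.4, -0.4, 0.1]
width: 0.0478
gripper_force: 0.0
clock: 8.75
position: [0.6367, 0.2455, 0.2785]
ee_rot: [0.003, 0.061, 0.998, 0.001]
contact_force: [0.3, 0.1, -0.2]
width: 0.0647
gripper_force: 0.0
[ 42. 173. 792.] [ 0.609   0.0553 -0.2927  0.0499  0.0145]
[  67.  170. 1009.] [ 0.609   0.0783 -0.4423  0.05    0.018 ]
[ 255.  172. 3044.] [ 0.634   0.2453 -6.9305  0.0961  0.0279]
[ 321.  168. 2091.] [ 0.6376  0.3045 -7.3147  0.0953  0.0194]
[ 350.  163. 2850.] [ 0.6383  0.3305 -8.2073  0.109   0.0249]
now [0.6356 0.2452 0.2762] psi -7.01 tilt [0.1  0.03] F [ 0.1 -0.5 -1.7] w 0.0649 t 8.8
 -> rz -21.91  dx 0.2504 dy -0.0712 dz 0.0162
```

View pics/w4.png

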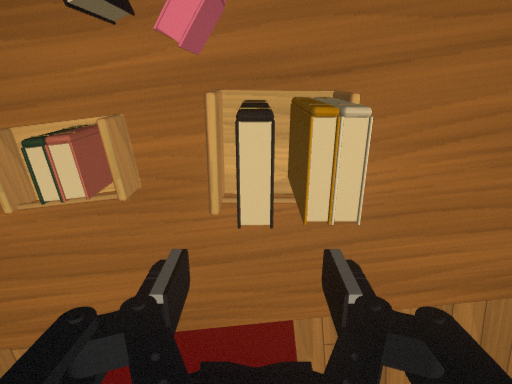

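Large book stands in its rack: cream (0.634,0.245), yaw −6.9°, neighbour yaw −7.3°, spine level within about 4 mm. Now to above the small book.

```bash
python3 -c "
from h import *
plan(.41,.09,.22,15)"
```

```text
now [0.6356 0.2452 0.2762] psi -7.01 tilt [0.1  0.03] F [ 0.1 -0.5 -1.7] w 0.0649 t 8.8
 -> rz -22.01  dx 0.2581 dy -0.0915 dz 0.0562
```

```bash
python3 -m pendant '[{"dx":0,"dy":0,"dz":0,"rx":0,"ry":0,"rz":-5.5,"hand":0.062},{"dx":0,"dy":0,"dz":0,"rx":0,"ry":0,"rz":-5.5,"hand":0.062},{"dx":0,"dy":0,"dz":0,"rx":0,"ry":0,"rz":-5.5,"hand":0.062},{"dx":0,"dy":0,"dz":0,"rx":0,"ry":0,"rz":-5.5,"hand":0.062},{"dx":0.03,"dy":-0.01,"dz":0,"rx":0,"ry":0,"rz":0,"hand":0.062},{"dx":0.033,"dy":-0.012,"dz":0,"rx":0,"ry":0,"rz":0,"hand":0.062},{"dx":0.033,"dy":-0.012,"dz":0,"rx":0,"ry":0,"rz":0,"hand":0.062},{"dx":0.033,"dy":-0.012,"dz":0,"rx":0,"ry":0,"rz":0,"hand":0.062},{"dx":0.033,"dy":-0.012,"dz":0,"rx":0,"ry":0,"rz":0,"hand":0.062},{"dx":0.033,"dy":-0.012,"dz":0.015,"rx":0,"ry":0,"rz":0,"hand":0.062},{"dx":0.033,"dy":-0.012,"dz":0.02,"rx":0,"ry":0,"rz":0,"hand":0.062},{"dx":0.03,"dy":-0.01,"dz":0.021,"rx":0,"ry":0,"rz":0,"hand":0.062}]' >/dev/null;  python3 -m pendant '[{"dx":0,"dy":0,"dz":0,"rx":0,"ry":0,"rz":0,"hand":0.062},{"dx":0,"dy":0,"dz":0,"rx":0,"ry":0,"rz":0,"hand":0.062},{"dx":0,"dy":0,"dz":0,"rx":0,"ry":0,"rz":0,"hand":0.062}]'
python3 - <<'E'
from h import *
w=cam('wrist'); s,p,ps=pose()
for k in cream(w,300):
    f=top_face(w,k,.11); print(np.round(k[:3],0),np.round(np.r_[f[0],f[1:]],4))
hsv=cv2.cvtColor(w[0]['frame'],cv2.COLOR_RGB2HSV); m=cv2.inRange(hsv,(165,60,120),(179,255,255))
for c in cv2.findContours(m,0,2)[0]:
    if cv2.contourArea(c)>300: print('pink',onz(w,c.reshape(-1,2),.11)[:,:2][::max(1,len(c)//6)].round(3).tolist())
cv2.imwrite('pics/w5.png',w[0]['frame'][:,:,::-1]); plan(.43,.095,.26,14.9)
E
```

```text
clock: 10.05
position: [0.4101, 0.0896, 0.2187]
ee_rot: [-0.0, -0.13, 0.991, 0.0]
contact_force: [0.6, 0.0, 1.1]
width: 0.0617
gripper_force: 0.0
[ 255.  200. 1436.] [ 0.4304  0.095  14.2239  0.058   0.0236]
[  99.  108. 1169.] [ 3.84300e-01 -5.99000e-02 -8.19736e+01  6.10000e-02  3.12000e-02]
pink [[0.412, 0.171], [0.436, 0.191], [0.427, 0.157], [0.496, 0.166], [0.459, 0.187], [0.449, 0.219], [0.412, 0.172]]
pink [[0.298, 0.177], [0.307, 0.157], [0.322, 0.136], [0.345, 0.125], [0.362, 0.151], [0.329, 0.191], [0.297, 0.182]]
now [0.4112 0.0898 0.2194] psi 14.99 tilt [0.08 0.02] F [ 0.3  0.1 -0.1] w 0.062 t 10.1
 -> rz 0.09  dx -0.0195 dy 0.0002 dz -0.0406
```

View pics/w5.png

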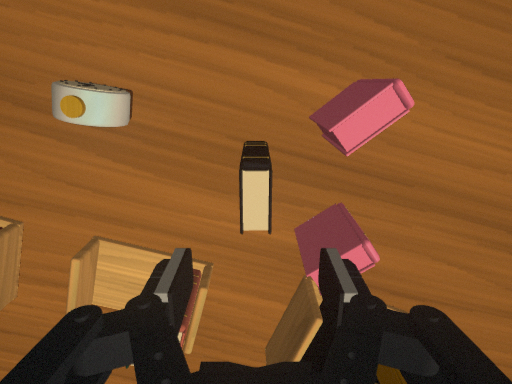

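Small charcoal book: cream (255,200) → (0.430,0.095), yaw 14.3°. A pink sits about 54 mm beside its centre line at foot (297,235), so I descend with a narrower opening of 50 mm.

```bash
python3 -m pendant '[{"dx":-0.02,"dy":0,"dz":0,"rx":0,"ry":0,"rz":0.6,"hand":0.05},{"dx":0,"dy":0,"dz":0.02,"rx":0,"ry":0,"rz":0,"hand":0.05},{"dx":0,"dy":0,"dz":0.02,"rx":0,"ry":0,"rz":0,"hand":0.05},{"dx":0,"dy":0,"dz":0.02,"rx":0,"ry":0,"rz":0,"hand":0.05},{"dx":0,"dy":0,"dz":0.015,"rx":0,"ry":0,"rz":0,"hand":0.05},{"dx":0,"dy":0,"dz":0.01,"rx":0,"ry":0,"rz":0,"hand":0.05},{"dx":0,"dy":0,"dz":0,"rx":0,"ry":0,"rz":0,"hand":0.05},{"dx":0,"dy":0,"dz":0,"rx":0,"ry":0,"rz":0,"hand":0.05}]'
python3 -c "
from h import *
plan(.4304,.095,.067,14.3)"
```

```text
clock: 10.77
position: [0.4308, 0.0952, 0.1342]
ee_rot: [0.0, -0.126, 0.992, 0.0]
contact_force: [0.1, -0.0, 0.4]
width: 0.0502
gripper_force: 0.0
now [0.4308 0.0952 0.1342] psi 14.43 tilt [0.02 0.01] F [ 0.1 -0.   0.4] w 0.0502 t 10.8
 -> rz 0.13  dx 0.0004 dy -0.0001 dz 0.0672
```

```bash
python3 -m pendant '[{"dx":0,"dy":0,"dz":0.02,"rx":0,"ry":0,"rz":0,"hand":0.05},{"dx":0,"dy":0,"dz":0.02,"rx":0,"ry":0,"rz":0,"hand":0.05},{"dx":0,"dy":0,"dz":0.017,"rx":0,"ry":0,"rz":0,"hand":0.05},{"dx":0,"dy":0,"dz":0.01,"rx":0,"ry":0,"rz":0,"hand":0.05},{"dx":0,"dy":0,"dz":0,"rx":0,"ry":0,"rz":0,"hand":0.05},{"dx":0,"dy":0,"dz":0,"rx":0,"ry":0,"rz":0,"hand":0.03},{"dx":0,"dy":0,"dz":0,"rx":0,"ry":0,"rz":0,"hand":0.018},{"dx":0,"dy":0,"dz":0,"rx":0,"ry":0,"rz":0,"hand":0.018},{"dx":0,"dy":0,"dz":0,"rx":0,"ry":0,"rz":0,"hand":0.018},{"dx":0,"dy":0,"dz":0,"rx":0,"ry":0,"rz":0,"hand":0.018},{"dx":0,"dy":0,"dz":0,"rx":0,"ry":0,"rz":0,"hand":0.018}]' 40; python3 -m pendant '[{"dx":0,"dy":0,"dz":-0.005,"rx":0,"ry":0,"rz":0,"hand":0.018},{"dx":0,"dy":0,"dz":-0.01,"rx":0,"ry":0,"rz":0,"hand":0.018},{"dx":0,"dy":0,"dz":-0.02,"rx":0,"ry":0,"rz":0,"hand":0.018},{"dx":0,"dy":0,"dz":-0.025,"rx":0,"ry":0,"rz":0,"hand":0.018},{"dx":0,"dy":0,"dz":-0.025,"rx":0,"ry":0,"rz":0,"hand":0.018},{"dx":0,"dy":0,"dz":-0.025,"rx":0,"ry":0,"rz":0,"hand":0.018},{"dx":0,"dy":0,"dz":-0.02,"rx":0,"ry":0,"rz":0,"hand":0.018},{"dx":0,"dy":0,"dz":-0.01,"rx":0,"ry":0,"rz":0,"hand":0.018},{"dx":0,"dy":0,"dz":0,"rx":0,"ry":0,"rz":0,"hand":0.018},{"dx":0,"dy":0,"dz":0,"rx":0,"ry":0,"rz":0,"hand":0.018}]'
python3 -c "
from h import *
plan(.61,-.03,.205,0.5)"
```

```text
clock: 11.68
position: [0.4314, 0.095, 0.0685]
ee_rot: [0.002, -0.125, 0.992, -0.0]
contact_force: [1.4, -0.3, 6.8]
width: 0.0287
gripper_force: 40.7
clock: 12.52
position: [0.4286, 0.0947, 0.2066]
ee_rot: [-0.001, -0.125, 0.992, 0.0]
contact_force: [0.3, -0.1, -2.0]
width: 0.0289
gripper_force: 39.8
now [0.4286 0.0947 0.2066] psi 14.39 tilt [-0.06 -0.  ] F [ 0.3 -0.1 -2. ] w 0.0289 t 12.5
 -> rz 13.89  dx -0.1803 dy -0.1262 dz 0.0016
```

```bash
python3 -m pendant '[{"dx":0,"dy":0,"dz":0,"rx":0,"ry":0,"rz":4.6,"hand":0.018},{"dx":0,"dy":0,"dz":0,"rx":0,"ry":0,"rz":4.6,"hand":0.018},{"dx":0,"dy":0,"dz":0,"rx":0,"ry":0,"rz":4.7,"hand":0.018},{"dx":-0.015,"dy":-0.01,"dz":0,"rx":0,"ry":0,"rz":0,"hand":0.018},{"dx":-0.03,"dy":-0.021,"dz":0,"rx":0,"ry":0,"rz":0,"hand":0.018},{"dx":-0.03,"dy":-0.021,"dz":0,"rx":0,"ry":0,"rz":0,"hand":0.018},{"dx":-0.03,"dy":-0.021,"dz":0,"rx":0,"ry":0,"rz":0,"hand":0.018},{"dx":-0.03,"dy":-0.021,"dz":0,"rx":0,"ry":0,"rz":0,"hand":0.018},{"dx":-0.03,"dy":-0.021,"dz":0,"rx":0,"ry":0,"rz":0,"hand":0.018},{"dx":-0.02,"dy":-0.015,"dz":0,"rx":0,"ry":0,"rz":0,"hand":0.018},{"dx":0,"dy":0,"dz":0,"rx":0,"ry":0,"rz":0,"hand":0.018},{"dx":0,"dy":0,"dz":0,"rx":0,"ry":0,"rz":0,"hand":0.018}]' >/dev/null;python3 -m pendant '[{"dx":0,"dy":0,"dz":0,"rx":0,"ry":0,"rz":0,"hand":0.018},{"dx":0,"dy":0,"dz":0,"rx":0,"ry":0,"rz":0,"hand":0.018}]'
python3 - <<'E'
from h import *
w=cam('wrist'); s,p,ps=pose()
for k in cream(w,300):
    z=.12 if k[0]>280 else p[2]+.042
    f=top_face(w,k,z); print(np.round(k[:3],0),np.round(np.r_[f[0],f[1:]],4))
cv2.imwrite('pics/w6.png',w[0]['frame'][:,:,::-1]); plan(.617,-.035,.16,.5)
E
```

```text
clock: 13.68
position: [0.6142, -0.0332, 0.206]
ee_rot: [-0.001, -0.005, 1.0, 0.0]
contact_force: [0.6, -0.9, -1.3]
width: 0.0288
gripper_force: 40.0
[ 255.  265. 5393.] [ 0.6124 -0.0336  0.9554  0.0581  0.0237]
[  30.  213. 1766.] [ 0.586  -0.1317 -2.7569  0.0425  0.0091]
[  6. 227. 826.] [ 5.86400e-01 -1.40900e-01 -1.39886e+01  4.27000e-02  8.40000e-03]
[ 348.  192. 1652.] [ 0.6189  0.0452 -0.2165  0.0592  0.0226]
[ 316.  192. 1354.] [ 0.619   0.0183 -0.2195  0.0593  0.0188]
now [ 0.6143 -0.033   0.2066] psi 0.55 tilt [-0.09  0.03] F [ 0.2  0.6 -1.8] w 0.029 t 13.7
 -> rz 0.05  dx -0.0027 dy -0.0020 dz 0.0466
```

View pics/w6.png

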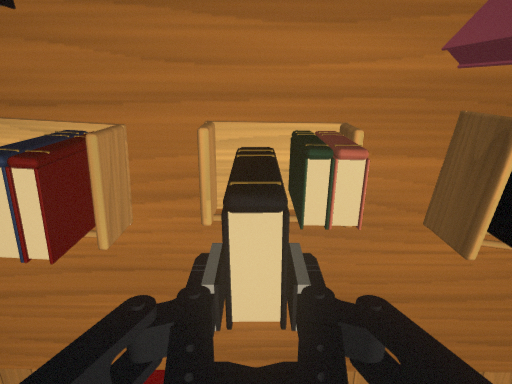

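Rack small square on: neighbours' creams at (0.619, 0.018/0.045), yaw −0.2°. Held book at (0.612,−0.034). Panel inner ≈ −0.077 and neighbour face ≈ 0.005, so the middle is −0.036. Adjust and descend.

```bash
python3 -m pendant '[{"dx":-0.005,"dy":-0.002,"dz":0,"rx":0,"ry":0,"rz":0.7,"hand":0.018},{"dx":0,"dy":0,"dz":0.015,"rx":0,"ry":0,"rz":0,"hand":0.018},{"dx":0,"dy":0,"dz":0.02,"rx":0,"ry":0,"rz":0,"hand":0.018},{"dx":0,"dy":0,"dz":0.02,"rx":0,"ry":0,"rz":0,"hand":0.018},{"dx":0,"dy":0,"dz":0.02,"rx":0,"ry":0,"rz":0,"hand":0.018},{"dx":0,"dy":0,"dz":0.02,"rx":0,"ry":0,"rz":0,"hand":0.018},{"dx":0,"dy":0,"dz":0.015,"rx":0,"ry":0,"rz":0,"hand":0.018},{"dx":0,"dy":0,"dz":0.01,"rx":0,"ry":0,"rz":0,"hand":0.018},{"dx":0,"dy":0,"dz":0.003,"rx":0,"ry":0,"rz":0,"hand":0.018},{"dx":0,"dy":0,"dz":0,"rx":0,"ry":0,"rz":0,"hand":0.018},{"dx":0,"dy":0,"dz":0,"rx":0,"ry":0,"rz":0,"hand":0.018}]'; python3 -m pendant '[{"dx":0,"dy":0,"dz":0.0015,"rx":0,"ry":0,"rz":0,"hand":0.018},{"dx":0,"dy":0,"dz":0.0015,"rx":0,"ry":0,"rz":0,"hand":0.018},{"dx":0,"dy":0,"dz":0,"rx":0,"ry":0,"rz":0,"hand":0.018},{"dx":0,"dy":0,"dz":0,"rx":0,"ry":0,"rz":0,"hand":0.018}]'
```

```text
clock: 14.65
position: [0.6212, -0.0356, 0.085]
ee_rot: [0.001, 0.002, 1.0, -0.0]
contact_force: [0.0, 0.1, -1.5]
width: 0.029
gripper_force: 39.9
clock: 14.98
position: [0.6207, -0.0357, 0.0815]
ee_rot: [0.0, 0.002, 1.0, -0.0]
contact_force: [0.0, 0.6, -2.2]
width: 0.0285
gripper_force: 40.0
```

```bash
python3 -m pendant '[{"dx":0,"dy":0,"dz":0.0015,"rx":0,"ry":0,"rz":0,"hand":0.018},{"dx":0,"dy":0,"dz":0.001,"rx":0,"ry":0,"rz":0,"hand":0.018},{"dx":0,"dy":0,"dz":0,"rx":0,"ry":0,"rz":0,"hand":0.018}]'; python3 -m pendant '[{"dx":0,"dy":0,"dz":0.001,"rx":0,"ry":0,"rz":0,"hand":0.018},{"dx":0,"dy":0,"dz":0,"rx":0,"ry":0,"rz":0,"hand":0.018},{"dx":0,"dy":0,"dz":0,"rx":0,"ry":0,"rz":0,"hand":0.018}]'
```

```text
clock: 15.23
position: [0.6205, -0.0356, 0.0786]
ee_rot: [0.0, 0.002, 1.0, 0.0]
contact_force: [0.2, -0.4, -0.8]
width: 0.0289
gripper_force: 40.1
clock: 15.48
position: [0.6205, -0.0357, 0.0786]
ee_rot: [0.0, 0.002, 1.0, -0.0]
contact_force: [-1.7, 0.5, 5.7]
width: 0.0289
gripper_force: 40.8
```

Contact. Release (opening 44 mm), rise, check.

```bash
python3 -m pendant '[{"dx":0,"dy":0,"dz":0,"rx":0,"ry":0,"rz":0,"hand":0.033},{"dx":0,"dy":0,"dz":0,"rx":0,"ry":0,"rz":0,"hand":0.038},{"dx":0,"dy":0,"dz":0,"rx":0,"ry":0,"rz":0,"hand":0.044},{"dx":0,"dy":0,"dz":0,"rx":0,"ry":0,"rz":0,"hand":0.044},{"dx":0,"dy":0,"dz":0,"rx":0,"ry":0,"rz":0,"hand":0.044}]' >/dev/null; python3 -m pendant '[{"dx":0,"dy":0,"dz":-0.01,"rx":0,"ry":0,"rz":0,"hand":0.044},{"dx":0,"dy":0,"dz":-0.02,"rx":0,"ry":0,"rz":0,"hand":0.044},{"dx":0,"dy":0,"dz":-0.03,"rx":0,"ry":0,"rz":0,"hand":0.044},{"dx":0,"dy":0,"dz":-0.03,"rx":0,"ry":0,"rz":0,"hand":0.044},{"dx":0,"dy":0,"dz":-0.03,"rx":0,"ry":0,"rz":0,"hand":0.044},{"dx":0,"dy":0,"dz":-0.03,"rx":0,"ry":0,"rz":0,"hand":0.044},{"dx":0,"dy":0,"dz":-0.03,"rx":0,"ry":0,"rz":0,"hand":0.06},{"dx":0,"dy":0,"dz":0,"rx":0,"ry":0,"rz":0,"hand":0.06},{"dx":0,"dy":0,"dz":0,"rx":0,"ry":0,"rz":0,"hand":0.06},{"dx":0,"dy":0,"dz":0,"rx":0,"ry":0,"rz":0,"hand":0.06}]'
python3 - <<'E'
from h import *
w=cam('wrist'); s,p,ps=pose()
for k in cream(w,200):
    f=top_face(w,k,.12); g=top_face(w,k,.145); print(np.round(k[:3],0),np.round(np.r_[f[0],f[1:]],4),'z.145',np.round(np.r_[g[0],g[1:]],4))
cv2.imwrite('pics/w7.png',w[0]['frame'][:,:,::-1]); plan(.40,-.302,.245,4.5)
E
```

```text
clock: 16.73
position: [0.6201, -0.0355, 0.2575]
ee_rot: [-0.0, 0.002, 1.0, 0.0]
contact_force: [-0.5, 0.8, -1.1]
width: 0.0599
gripper_force: 0.0
[  69.  188. 1292.] [ 0.6395 -0.225  -2.8462  0.0835  0.0181] z.145 [ 0.6311 -0.2097 -2.8461  0.0767  0.0166]
[  40.  187. 1778.] [ 0.6384 -0.2542 -2.8086  0.0833  0.0243] z.145 [ 0.6301 -0.2365 -2.8086  0.0766  0.0224]
[ 255.  170. 1304.] [ 0.6206 -0.036   0.4626  0.0588  0.0235] z.145 [ 0.6137 -0.036   0.4626  0.054   0.0216]
[ 337.  169. 1218.] [ 0.619   0.0454 -0.182   0.0585  0.0226] z.145 [ 0.6122  0.0388 -0.182   0.0537  0.0207]
[ 310.  169. 1006.] [ 0.6188  0.0185 -0.2116  0.0585  0.0187] z.145 [ 0.6121  0.0141 -0.2116  0.0537  0.0172]
now [ 0.6197 -0.0355  0.2566] psi -0.21 tilt [-0.12  0.02] F [-0.1  1.1 -1.6] w 0.0603 t 16.8
 -> rz -4.71  dx 0.2399 dy -0.2484 dz 0.0116
```

View pics/w7.png

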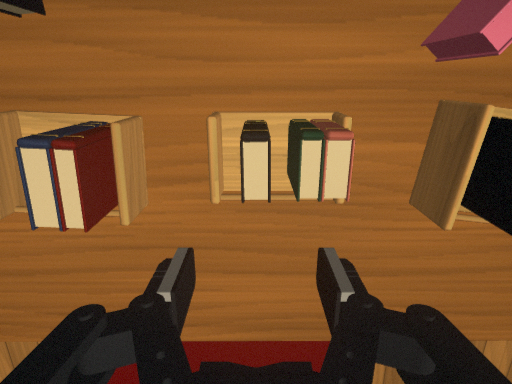

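Small book is in: (0.6206,−0.036), yaw 0.5° against the neighbour's (0.6188), −0.2°. Medium neighbours' creams at (40,187) and (69,188): navy at (0.630,−0.2365), yaw −2.8°. On to the medium book.

```bash
python3 -m pendant '[{"dx":0,"dy":0,"dz":0,"rx":0,"ry":0,"rz":-4.7,"hand":0.062},{"dx":0.015,"dy":-0.015,"dz":0,"rx":0,"ry":0,"rz":0,"hand":0.062},{"dx":0.025,"dy":-0.026,"dz":0,"rx":0,"ry":0,"rz":0,"hand":0.062},{"dx":0.025,"dy":-0.026,"dz":0,"rx":0,"ry":0,"rz":0,"hand":0.062},{"dx":0.025,"dy":-0.026,"dz":0,"rx":0,"ry":0,"rz":0,"hand":0.062},{"dx":0.025,"dy":-0.026,"dz":0,"rx":0,"ry":0,"rz":0,"hand":0.062},{"dx":0.025,"dy":-0.026,"dz":0,"rx":0,"ry":0,"rz":0,"hand":0.062},{"dx":0.025,"dy":-0.026,"dz":0,"rx":0,"ry":0,"rz":0,"hand":0.062},{"dx":0.025,"dy":-0.026,"dz":0,"rx":0,"ry":0,"rz":0,"hand":0.062},{"dx":0.025,"dy":-0.026,"dz":0,"rx":0,"ry":0,"rz":0,"hand":0.062},{"dx":0.025,"dy":-0.026,"dz":0.012,"rx":0,"ry":0,"rz":0,"hand":0.062},{"dx":0,"dy":0,"dz":0,"rx":0,"ry":0,"rz":0,"hand":0.062}]' >/dev/null;  python3 -m pendant '[{"dx":0,"dy":0,"dz":0,"rx":0,"ry":0,"rz":0,"hand":0.062},{"dx":0,"dy":0,"dz":0,"rx":0,"ry":0,"rz":0,"hand":0.062},{"dx":0,"dy":0,"dz":0,"rx":0,"ry":0,"rz":0,"hand":0.062}]'
python3 - <<'E'
from h import *
w=cam('wrist'); s,p,ps=pose()
for k in cream(w,500):
    f=top_face(w,k,.135); print(np.round(k[:3],0),np.round(np.r_[f[0],f[1:]],4))
k=near(w,(256,200),500);f=top_face(w,k,.135); plan(f[0][0],f[0][1],.092,f[1])
E
```

```text
clock: 18.03
position: [0.4012, -0.3017, 0.2451]
ee_rot: [-0.0, -0.04, 0.999, 0.001]
contact_force: [-0.4, -0.3, 1.0]
width: 0.0617
gripper_force: 0.0
[  66.  219. 1720.] [ 4.54200e-01 -4.79000e-01  7.27129e+01  7.54000e-02  3.74000e-02]
[ 97. 202. 694.] [ 4.35700e-01 -4.48000e-01 -8.55005e+01  3.44000e-02  2.41000e-02]
[ 38. 188. 714.] [ 4.26300e-01 -5.01300e-01  8.89798e+01  3.47000e-02  2.45000e-02]
[ 254.  196. 2042.] [ 0.4192 -0.3021  4.4467  0.0763  0.026 ]
[452. 172. 984.] [ 3.8020e-01 -1.2520e-01 -8.5187e+01  3.4500e-02  2.8200e-02]
[   83.   185. 12008.] [ 0.4331 -0.4588 76.3386  0.1607  0.1113]
now [ 0.4014 -0.3017  0.2454] psi 4.59 tilt [0.   0.05] F [ 0.3  0.6 -0.7] w 0.0618 t 18.1
 -> rz 0.14  dx -0.0176 dy -0.0019 dz 0.1534
```

```bash
python3 -m pendant '[{"dx":-0.0175,"dy":-0.002,"dz":0,"rx":0,"ry":0,"rz":0,"hand":0.055},{"dx":0,"dy":0,"dz":0.02,"rx":0,"ry":0,"rz":0,"hand":0.055},{"dx":0,"dy":0,"dz":0.02,"rx":0,"ry":0,"rz":0,"hand":0.055},{"dx":0,"dy":0,"dz":0.02,"rx":0,"ry":0,"rz":0,"hand":0.055},{"dx":0,"dy":0,"dz":0.01,"rx":0,"ry":0,"rz":0,"hand":0.055},{"dx":0,"dy":0,"dz":0,"rx":0,"ry":0,"rz":0,"hand":0.055},{"dx":0,"dy":0,"dz":0,"rx":0,"ry":0,"rz":0,"hand":0.055}]'
python3 -c "
from h import *
plan(.4192,-.3021,.092,4.4)"
```

```text
clock: 18.67
position: [0.4189, -0.3027, 0.1757]
ee_rot: [-0.0, -0.04, 0.999, 0.0]
contact_force: [0.4, -0.1, -0.2]
width: 0.0549
gripper_force: 0.0
now [ 0.4189 -0.3027  0.1757] psi 4.57 tilt [-0.01  0.02] F [ 0.4 -0.1 -0.2] w 0.0549 t 18.7
 -> rz 0.17  dx -0.0004 dy 0.0006 dz 0.0837
```

```bash
python3 -m pendant '[{"dx":0,"dy":0,"dz":0.02,"rx":0,"ry":0,"rz":0,"hand":0.055},{"dx":0,"dy":0,"dz":0.02,"rx":0,"ry":0,"rz":0,"hand":0.055},{"dx":0,"dy":0,"dz":0.02,"rx":0,"ry":0,"rz":0,"hand":0.055},{"dx":0,"dy":0,"dz":0.014,"rx":0,"ry":0,"rz":0,"hand":0.055},{"dx":0,"dy":0,"dz":0.01,"rx":0,"ry":0,"rz":0,"hand":0.055},{"dx":0,"dy":0,"dz":0,"rx":0,"ry":0,"rz":0,"hand":0.055},{"dx":0,"dy":0,"dz":0,"rx":0,"ry":0,"rz":0,"hand":0.03},{"dx":0,"dy":0,"dz":0,"rx":0,"ry":0,"rz":0,"hand":0.02},{"dx":0,"dy":0,"dz":0,"rx":0,"ry":0,"rz":0,"hand":0.02},{"dx":0,"dy":0,"dz":0,"rx":0,"ry":0,"rz":0,"hand":0.02},{"dx":0,"dy":0,"dz":0,"rx":0,"ry":0,"rz":0,"hand":0.02}]' 50; python3 -m pendant '[{"dx":0,"dy":0,"dz":-0.005,"rx":0,"ry":0,"rz":0,"hand":0.02},{"dx":0,"dy":0,"dz":-0.01,"rx":0,"ry":0,"rz":0,"hand":0.02},{"dx":0,"dy":0,"dz":-0.02,"rx":0,"ry":0,"rz":0,"hand":0.02},{"dx":0,"dy":0,"dz":-0.025,"rx":0,"ry":0,"rz":0,"hand":0.02},{"dx":0,"dy":0,"dz":-0.025,"rx":0,"ry":0,"rz":0,"hand":0.02},{"dx":0,"dy":0,"dz":-0.025,"rx":0,"ry":0,"rz":0,"hand":0.02},{"dx":0,"dy":0,"dz":-0.025,"rx":0,"ry":0,"rz":0,"hand":0.02},{"dx":0,"dy":0,"dz":-0.02,"rx":0,"ry":0,"rz":0,"hand":0.02},{"dx":0,"dy":0,"dz":-0.01,"rx":0,"ry":0,"rz":0,"hand":0.02},{"dx":0,"dy":0,"dz":0,"rx":0,"ry":0,"rz":0,"hand":0.02},{"dx":0,"dy":0,"dz":0,"rx":0,"ry":0,"rz":0,"hand":0.02}]'
python3 -c "
from h import *
plan(.622,-.292,.255,-2.8)"
```

```text
clock: 19.58
position: [0.4195, -0.304, 0.0931]
ee_rot: [0.001, -0.039, 0.999, -0.001]
contact_force: [0.9, -0.5, 6.9]
width: 0.0308
gripper_force: 50.6
clock: 20.5
position: [0.418, -0.3031, 0.2563]
ee_rot: [-0.0, -0.039, 0.999, 0.0]
contact_force: [0.5, -0.0, -2.3]
width: 0.031
gripper_force: 50.0
now [ 0.418  -0.3031  0.2563] psi 4.49 tilt [-0.02  0.02] F [ 0.5 -0.  -2.3] w 0.031 t 20.5
 -> rz 7.29  dx -0.2032 dy 0.0210 dz 0.0013
```

```bash
python3 -m pendant '[{"dx":0,"dy":0,"dz":0,"rx":0,"ry":0,"rz":3.7,"hand":0.02},{"dx":0,"dy":0,"dz":0,"rx":0,"ry":0,"rz":3.6,"hand":0.02},{"dx":-0.015,"dy":0.002,"dz":0,"rx":0,"ry":0,"rz":0,"hand":0.02},{"dx":-0.028,"dy":0.003,"dz":0,"rx":0,"ry":0,"rz":0,"hand":0.02},{"dx":-0.03,"dy":0.003,"dz":0,"rx":0,"ry":0,"rz":0,"hand":0.02},{"dx":-0.03,"dy":0.003,"dz":0,"rx":0,"ry":0,"rz":0,"hand":0.02},{"dx":-0.03,"dy":0.003,"dz":0,"rx":0,"ry":0,"rz":0,"hand":0.02},{"dx":-0.03,"dy":0.003,"dz":0,"rx":0,"ry":0,"rz":0,"hand":0.02},{"dx":-0.025,"dy":0.003,"dz":0,"rx":0,"ry":0,"rz":0,"hand":0.02},{"dx":-0.015,"dy":0.001,"dz":0,"rx":0,"ry":0,"rz":0,"hand":0.02},{"dx":0,"dy":0,"dz":0,"rx":0,"ry":0,"rz":0,"hand":0.02},{"dx":0,"dy":0,"dz":0,"rx":0,"ry":0,"rz":0,"hand":0.02}]' >/dev/null;python3 -m pendant '[{"dx":0,"dy":0,"dz":0,"rx":0,"ry":0,"rz":0,"hand":0.02},{"dx":0,"dy":0,"dz":0,"rx":0,"ry":0,"rz":0,"hand":0.02}]'
python3 - <<'E'
from h import *
w=cam('wrist'); s,p,ps=pose()
a=np.radians(-2.8);h=np.array([np.cos(a),np.sin(a)]);n=np.array([-h[1],h[0]])
for k in cream(w,300):
    z=.145 if k[0]>285 else p[2]+.0425
    f=top_face(w,k,z); print(np.round(k[:3],0),np.round(np.r_[f[0],f[1:]],4),(f[0]@h).round(4),(f[0]@n).round(4))
cv2.imwrite('pics/w8.png',w[0]['frame'][:,:,::-1]); plan(.617,-.292,.11,-2.8)
E
```

```text
clock: 21.67
position: [0.6211, -0.2921, 0.256]
ee_rot: [-0.001, 0.025, 1.0, 0.0]
contact_force: [0.3, 0.5, -2.9]
width: 0.0308
gripper_force: 50.0
[ 255.  264. 7691.] [ 0.6201 -0.2926 -2.8641  0.0756  0.0257] 0.6336 -0.2619
[ 344.  183. 1418.] [ 0.6315 -0.2108 -2.7483  0.0766  0.0176] 0.641 -0.1797
[ 315.  183. 1962.] [ 0.6301 -0.2378 -2.7765  0.0765  0.0239] 0.641 -0.2067
[507. 168. 314.] [ 6.15100e-01 -6.66000e-02  1.17634e+01  5.34000e-02  9.90000e-03] 0.6177 -0.0365
[  31.   42. 2482.] [ 5.19300e-01 -3.67600e-01  7.20731e+01  2.55000e-02  1.71000e-02] 0.5366 -0.3418
[  97.   51. 5871.] [ 5.18400e-01 -3.56500e-01  7.54011e+01  4.77000e-02  3.45000e-02] 0.5352 -0.3308
[  58.   13. 1046.] [ 5.1090e-01 -3.5750e-01  8.7187e+01  1.5700e-02  9.2000e-03] 0.5277 -0.3321
now [ 0.6211 -0.2923  0.2565] psi -2.84 tilt [-0.04  0.02] F [-0.2  0.6 -2.6] w 0.0305 t 21.7
 -> rz -0.04  dx 0.0041 dy 0.0001 dz 0.1465
```

View pics/w8.png

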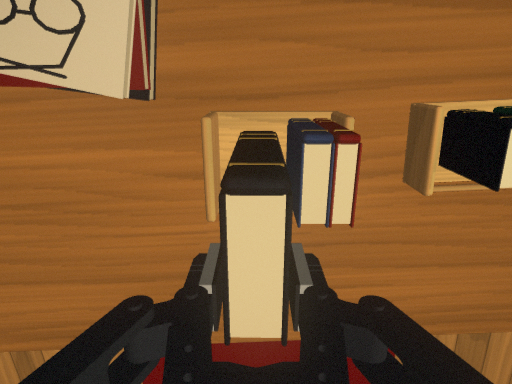

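Held cream is 7 mm shallower than the neighbours along the rack. Across, the free span is about −0.306…−0.223 and held is −0.262. Move 6 mm in, 3 mm sideways, and descend.

```bash
python3 -m pendant '[{"dx":-0.006,"dy":-0.003,"dz":0,"rx":0,"ry":0,"rz":0,"hand":0.02},{"dx":0,"dy":0,"dz":0.015,"rx":0,"ry":0,"rz":0,"hand":0.02},{"dx":0,"dy":0,"dz":0.02,"rx":0,"ry":0,"rz":0,"hand":0.02},{"dx":0,"dy":0,"dz":0.02,"rx":0,"ry":0,"rz":0,"hand":0.02},{"dx":0,"dy":0,"dz":0.02,"rx":0,"ry":0,"rz":0,"hand":0.02},{"dx":0,"dy":0,"dz":0.02,"rx":0,"ry":0,"rz":0,"hand":0.02},{"dx":0,"dy":0,"dz":0.02,"rx":0,"ry":0,"rz":0,"hand":0.02},{"dx":0,"dy":0,"dz":0.02,"rx":0,"ry":0,"rz":0,"hand":0.02},{"dx":0,"dy":0,"dz":0.01,"rx":0,"ry":0,"rz":0,"hand":0.02},{"dx":0,"dy":0,"dz":0.0025,"rx":0,"ry":0,"rz":0,"hand":0.02},{"dx":0,"dy":0,"dz":0,"rx":0,"ry":0,"rz":0,"hand":0.02},{"dx":0,"dy":0,"dz":0,"rx":0,"ry":0,"rz":0,"hand":0.02}]'; python3 -m pendant '[{"dx":0,"dy":0,"dz":0.0015,"rx":0,"ry":0,"rz":0,"hand":0.02},{"dx":0,"dy":0,"dz":0.0015,"rx":0,"ry":0,"rz":0,"hand":0.02},{"dx":0,"dy":0,"dz":0,"rx":0,"ry":0,"rz":0,"hand":0.02},{"dx":0,"dy":0,"dz":0,"rx":0,"ry":0,"rz":0,"hand":0.02}]'
```

```text
clock: 22.72
position: [0.6288, -0.2962, 0.1104]
ee_rot: [0.001, 0.025, 1.0, -0.001]
contact_force: [0.7, -0.4, -2.2]
width: 0.0306
gripper_force: 49.9
clock: 23.05
position: [0.6281, -0.2956, 0.1066]
ee_rot: [0.0, 0.025, 1.0, -0.0]
contact_force: [-0.9, -0.8, -1.8]
width: 0.0305
gripper_force: 49.9
```

```bash
python3 -m pendant '[{"dx":0,"dy":0,"dz":0.0015,"rx":0,"ry":0,"rz":0,"hand":0.02},{"dx":0,"dy":0,"dz":0.0015,"rx":0,"ry":0,"rz":0,"hand":0.02},{"dx":0,"dy":0,"dz":0,"rx":0,"ry":0,"rz":0,"hand":0.02},{"dx":0,"dy":0,"dz":0,"rx":0,"ry":0,"rz":0,"hand":0.02}]'; python3 -m pendant '[{"dx":0,"dy":0,"dz":0.001,"rx":0,"ry":0,"rz":0,"hand":0.02},{"dx":0,"dy":0,"dz":0,"rx":0,"ry":0,"rz":0,"hand":0.02},{"dx":0,"dy":0,"dz":0,"rx":0,"ry":0,"rz":0,"hand":0.02}]'
```

```text
clock: 23.38
position: [0.628, -0.2956, 0.1033]
ee_rot: [0.0, 0.025, 1.0, -0.0]
contact_force: [-0.1, 0.1, -0.3]
width: 0.0305
gripper_force: 50.1
clock: 23.63
position: [0.6281, -0.2956, 0.1032]
ee_rot: [0.0, 0.025, 1.0, -0.0]
contact_force: [-1.2, 1.3, 6.0]
width: 0.0305
gripper_force: 50.8
```

Down. Release, rise, and check all three.

```bash
python3 -m pendant '[{"dx":0,"dy":0,"dz":0,"rx":0,"ry":0,"rz":0,"hand":0.035},{"dx":0,"dy":0,"dz":0,"rx":0,"ry":0,"rz":0,"hand":0.04},{"dx":0,"dy":0,"dz":0,"rx":0,"ry":0,"rz":0,"hand":0.046},{"dx":0,"dy":0,"dz":0,"rx":0,"ry":0,"rz":0,"hand":0.046},{"dx":0,"dy":0,"dz":0,"rx":0,"ry":0,"rz":0,"hand":0.046}]' >/dev/null; python3 -m pendant '[{"dx":0,"dy":0,"dz":-0.01,"rx":0,"ry":0,"rz":0,"hand":0.046},{"dx":0,"dy":0,"dz":-0.02,"rx":0,"ry":0,"rz":0,"hand":0.046},{"dx":0,"dy":0,"dz":-0.03,"rx":0,"ry":0,"rz":0,"hand":0.046},{"dx":0,"dy":0,"dz":-0.03,"rx":0,"ry":0,"rz":0,"hand":0.046},{"dx":0,"dy":0,"dz":-0.03,"rx":0,"ry":0,"rz":0,"hand":0.046},{"dx":0,"dy":0,"dz":-0.03,"rx":0,"ry":0,"rz":0,"hand":0.046},{"dx":0,"dy":0,"dz":-0.03,"rx":0,"ry":0,"rz":0,"hand":0.06},{"dx":0,"dy":0,"dz":0,"rx":0,"ry":0,"rz":0,"hand":0.06},{"dx":0,"dy":0,"dz":0,"rx":0,"ry":0,"rz":0,"hand":0.06},{"dx":0,"dy":0,"dz":0,"rx":0,"ry":0,"rz":0,"hand":0.06}]'
python3 - <<'E'
from h import *
w=cam('wrist'); s=cam('side')
for k in cream(w,500):
    f=top_face(w,k,.145); print(np.round(k[:3],0),np.round(np.r_[f[0],f[1:]],4))
cv2.imwrite('pics/w9.png',np.hstack([cv2.resize(w[0]['frame'],(400,300)),cv2.resize(s[0]['frame'][60:270,190:470],(400,300),interpolation=cv2.INTER_CUBIC)])[:,:,::-1])
E
```

```text
clock: 24.88
position: [0.6277, -0.2954, 0.282]
ee_rot: [-0.0, 0.024, 1.0, 0.0]
contact_force: [0.8, 0.8, 0.5]
width: 0.0599
gripper_force: 0.0
[ 257.  170. 1829.] [ 0.6288 -0.2938 -2.4747  0.0752  0.0257]
[ 341.  168. 1232.] [ 0.6314 -0.2107 -2.7224  0.0759  0.0176]
[ 314.  168. 1701.] [ 0.63   -0.2376 -2.7346  0.0759  0.0238]
[501. 147. 994.] [ 0.615  -0.0557  0.9612  0.0546  0.0207]
[  44.   37. 2500.] [ 4.96700e-01 -4.71200e-01  8.71865e+01  7.45000e-02  3.69000e-02]
[ 104.   48. 5342.] [ 0.4958 -0.4491 75.3749  0.1225  0.0757]
[ 74.  11. 858.] [ 4.80900e-01 -4.43200e-01  8.71965e+01  3.50000e-02  1.88000e-02]
```

View pics/w9.png

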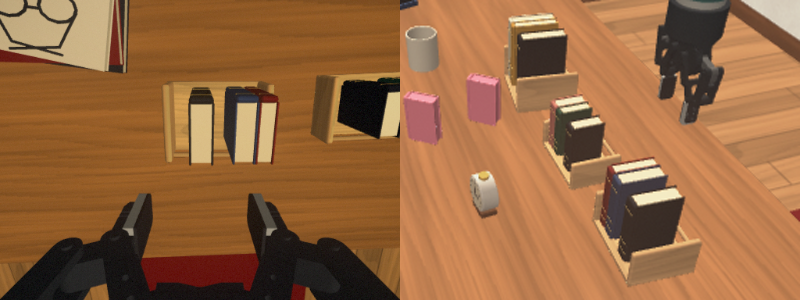

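All three books stand upright in their own racks, spines level with their neighbours. The clock, mug, pile and pinks are untouched. Handing in.

```bash
python3 -c "
from rig import manip
print(manip.sign_off())"
```

```text
the job is handed in; nothing more can be done
None
```

The three charcoal books stand upright and released in their own racks, square to their neighbours with spines level within about 4 mm by camera; the job is handed in at about 25 s of the 112 s, with no verdict returned.

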